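# Check the tilt of a bevel board with a zeroed angle gauge

### The arm

A 7-joint arm with a two-finger parallel gripper is mounted at the origin on a cart in front of the work surface, level with it; the furniture and walls round the work are solid. World frame = base frame: x ahead of the robot, y to its left, z up, the work surface at z = 0. Lengths are in m, angles in rad, forces in N, time in s.
With the tool pointing down it reaches from about 0.425 to 0.95 m from the base axis. Payload 4.7 kg.
Tool frame: the origin (TCP) lies on the centre line of the jaws, within the pads' length; the fingertips stand robot.nose_length ahead of it and the grasp point (between the pads) lies 8 mm behind it (robot.nose_length is the distance from the TCP to the fingertips, in m); z points along the fingers, y is the line along which they close (so a half turn about z gives the same grasp; the last joint's range is limited). The gripper opens to 85 mm and grips with 20 to 120 N. Pads are 22 mm wide; open, the fingers measure 114 mm over their backs; the gripper's body (76 mm by 85 mm) begins 54 mm behind the grasp point. The pads swing forward as they close: fully open they stand 13 mm farther back than shut.
Start: joints at [-1.374, 0.469, -0.049, 1.532, 0.024, 1.141, -0.082], TCP at [0.151, 0.658, 0.242] pointing down, gripper open.
Joint ranges: [-2.59, 2.59], [-0.33, 1.99], [-1.39, 1.29], [0.1, 2.45], [-1.04, 4.18], [0.21, 1.99], [-2.66, 2.66]. Speed limits (rad/s): [2.57, 2.57, 3.14, 3.14, 3.14, 3.14, 3.14].

### API

Orientations are given as [roll, pitch, yaw] about the fixed x, y, z axes, in that order (R = Rz(yaw) Ry(pitch) Rx(roll)).
In Python, from plant import robot gives the robot as it stands. Calls block until the motion is done:
- robot.goto(position, orientation): joint-space move of the TCP to a pose.
- robot.move_straight(position, vel=0.15, attitude=None, contact_N=None): straight line of the TCP; attitude=None keeps the orientation; vel is the mean speed in m/s. With contact_N (N) it stops when the force on the tool has changed by that much, and returns True; else False.
- robot.move_joints(angles): joint-space move.
- robot.grip(opening, strength=None): opening from 0.0 (shut) to 1.0 (fully open); strength is the grip in N (None keeps the last); returns when the fingers have stopped.
- robot.sleep(seconds).
- robot.inverse_kinematics(position, orientation): joint angles nearest the present ones, or None.
- robot.sense(): the state.
- robot.grab_frame(name): name is "scene" or "top" or "wrist"; returns a dict with "image" (420x560x3 uint8, red, green, blue), "range_z" (420x560 float32, m along the optical axis (not along the pixel's ray), 0 where there is no reading), "fx", "fy", "cx", "cy" (pixels), "dist_coeffs" ([k1, k2, p1, p2, k3] as OpenCV has them; the pictures are not rectified), "R" (3x3) and "t" (3): a world point X has camera coordinates R X + t. Camera axes: x right, y down, z forward; pixel columns grow to the right and rows downward; lengths in m; the calibration is good to about 2 mm. A picture is of the moment at which its call begins.
A pose or a line that the arm cannot do raises robot.IKError and nothing moves.
- robot.close_job(): hands the job in; it is judged then, once.
The state is a dict: "t": time; "joint_pos": joint angles; "joint_velocities": joint speeds; "effort": joint torques, N m; "tcp_pos": TCP position; "tcp_rot": TCP orientation; "wrist_force": force on the tool from outside, world axes, zero at the start; "torque": the same for the moment, N m; "opening": opening from 0.0 (shut) to 1.0 (fully open); "gripper_force": force on a finger pad.
Only numpy, scipy, OpenCV 4.12 (cv2) and the standard library are available. Lean on these libraries where they do the work, as an engineer would, in place of code of your own. Each camera call takes 0.05 s, during which the arm holds its last target. There are 200 camera calls.

### The job

Check the tilt of the slab-bevelling board: first zero the angle gauge where it stands on the steel datum plate by pushing its recessed zero button fully down with the ball-tipped stylus, and put the stylus back upright in the hole of its wooden block. Then take the gauge and hold its aluminium foot flush on the sloped board, lengthwise up and down the slope near the middle of the face, pressing lightly. Finish while still gripping the gauge and holding it there; the board's setting and the other things on the bench must not be disturbed.

Things in the scene. Friction and masses are not known exactly. Their poses are not given: they have to be found in the camera images.
- bevel_jig: Fixed plywood base of the bevel jig, 250 x 260 mm and 15 mm high; origin at the centre of its underside, z up, x towards its raised end. A brass hinge along its -x edge carries the tilting board; slotted steel quadrants stand 100 mm to either side (along y) of its middle line, up to 135 mm above the bench, with black star knobs (40 mm) outside them.
- tilt_board: The tilting plywood board, 205 mm up the slope x 190 mm wide x 14 mm thick, locked at a slope that differs each time (14 to 33 degrees from level). Origin on the hinge axis at its low edge, midway across; x runs up the slope, y level across it, z square out of the face. It withstands a press of 25 N without moving. A stop strip 8 mm high crosses the low end of the face (4 to 16 mm from the hinge).
- board_mid (a point): The middle of the board's upper face, 115 mm up the slope from the hinge; axes as the board's: x up the slope, z square out of the face. The face is bare for 95 mm up the slope, 85 mm down it and 90 mm to each side; the locking quadrants rise beside the board at its edges.
- datum_plate: Fixed flat steel plate, 170 x 120 x 14 mm; origin at the centre of its underside.
- gauge: Digital angle gauge, a loose grey bar 110 long (x) x 34 wide (y) x 46 mm high (z) with a 7 mm aluminium foot, small display at its +x end on both sides, 0.22 kg; origin at the centre of the foot's underside. Stands on the datum plate. Grip it across its width (y) at mid length.
- foot_a (a point): Middle of the edge of the gauge's foot underside at its -x end, 55 mm from the origin.
- foot_b (a point): Middle of the edge of the gauge's foot underside at its +x end, 55 mm from the origin.
- button_top (a point): Centre of the top of the gauge's zero button: a round rubber button 12 mm across at the bottom of a round recess 14 mm wide in the gauge's top, 38 mm from the middle towards the -x end. Unpressed it lies 4 mm below the top of the gauge (42 mm above the foot's underside).
- zero_button (a joint): Travel of the zero button: 0 released, 0.003 m fully down; its spring needs 1.5 N to start and 3 N fully down, and it springs back.
- tool_block: Fixed wooden tool block, 85 x 70 x 46 mm, origin at the centre of its underside. The stylus hole is in the centre of its top: 12 mm across, 42 mm deep, slightly countersunk.
- stylus: Ball stylus, 120 mm long, 35 g, standing ball down in the tool block; origin at the lowest point of its ball, z along it to the end of the handle. Ball 7 mm, steel shank 5.4 mm thick up to 38 mm, brass collar 20 mm across from 38 to 43 mm (it rests on the block's top), round wooden handle 15 mm thick from 43 to 120 mm.
- cone_pack: Bystander: strip of clay with three small cones, 24 x 73 x 54 mm.
- clay_lump: Bystander: lump of clay, 66 x 88 x 54 mm.
- cutter_ring: Bystander: round metal cutter, 55 mm wide, 26 mm high.
- rib_wood: Bystander: flat wooden rib, 60 x 104 x 8 mm.
Things that resemble listed ones, but are neither listed nor needed, are in the scene too. Leave any turquoise look-alike of the tool_block alone.

How it is judged:
By the outcome, as a careful person would: the job done as asked, in the order asked, and still so for the second after the job is handed in, while the arm keeps its last pose, push and grip.
It also fails if it takes over 54 s, if anything falls off the work surface, if the arm or the gripper's body presses on something with over 40 N, if the wrist force passes 120 N, or if a joint passes its speed limit or range.

## Working session

There is one attempt and no reset: what is moved stays moved. The work goes in short steps, each a Python script; the robot and the scene stay as the last script left them, time stands still between calls to the robot, and variables do not carry over. Pictures are saved under pics/ and viewed, at most 10 in all, crops included, and the job is handed in when it is done.

```bash
ls; mkdir -p pics
python3 - <<'E'
from plant import robot
import cv2,numpy as np,pickle
print(robot.nose_length, robot.sense())
for n in("scene","top"):
    f=robot.grab_frame(n); pickle.dump(f,open(f"pics/{n}0.pkl","wb"))
    cv2.imwrite(f"pics/{n}0.png",f["image"][:,:,::-1]); print(n,f["fx"],f["fy"],f["cx"],f["cy"],f["dist_coeffs"],f["R"],f["t"])
E
```

```text
pics
0.011 {'t': 0.0, 'joint_pos': array([-1.37391153,  0.46945552, -0.04859572,  1.53371648,  0.02406677,
        1.14096959, -0.0822827 ]), 'joint_velocities': array([ 0.00033723, -0.00046837,  0.00026192,  0.00043709,  0.00117734,
        0.00303678,  0.00118478]), 'effort': array([ 7.14677844e-05, -5.10309792e+01, -4.63400292e-02, -2.37716764e+01,
        1.07319278e-02,  7.21556877e-03, -5.15955108e-06]), 'tcp_pos': array([0.1509659 , 0.6573198 , 0.24124234]), 'tcp_rot': array([-3.13962819e+00,  4.12566677e-05,  2.91584414e+00]), 'wrist_force': array([-0.36753327, -0.21361941, -0.09081742]), 'torque': array([ 0.00031609, -0.02326942,  0.01816028]), 'gripper_force': 0.0, 'opening': 1.0010185390704234}
scene 540.8854745824739 540.8854745824739 278.0918767043259 211.51099925802237 [0.01979779 0.         0.         0.         0.        ] [[ 0.69047888 -0.72334013  0.0042382 ]
 [-0.31060058 -0.30177132 -0.90136638]
 [ 0.65327344  0.62105807 -0.43303659]] [-0.50227673  0.18163985  2.13027021]
top 399.85799688082346 399.85799688082346 279.77523099370956 208.5324457205902 [-0.00575537  0.          0.          0.          0.        ] [[ 0.26329236 -0.96468292 -0.00799914]
 [-0.88482874 -0.23817722 -0.40043689]
 [ 0.38438942  0.11250985 -0.91628942]] [-0.32675949  0.47626639  1.25112615]
```

View pics/scene0.png

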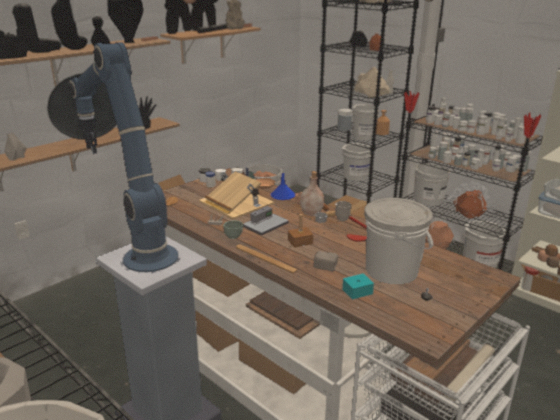

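View pics/top0.png

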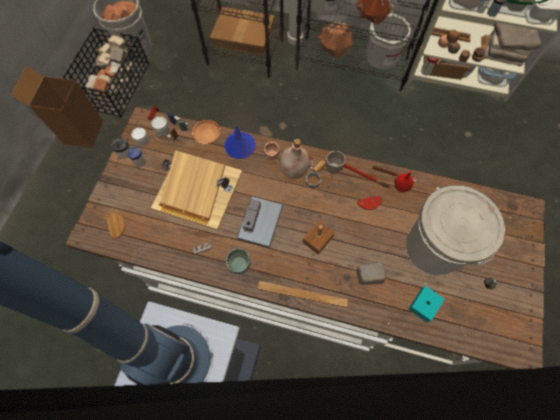

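The scene view shows the arm at left, the jig (235,193), the gauge on its plate (262,218), the stylus in a brown wooden block (300,235) and the turquoise look-alike (358,285). In the top view they are: jig (198,188), gauge (251,213), plate (260,222), wooden block with stylus (319,238), turquoise block (428,303). The wooden one with the brass stylus is the one meant. Next I'll locate them and enlarge a crop.

```bash
cat > h.py <<'E'
import cv2,numpy as np
def K(f): return np.array([[f["fx"],0,f["cx"]],[0,f["fy"],f["cy"]],[0,0,1]])
def rays(f,uv):
    p=cv2.undistortPoints(np.array(uv,float).reshape(-1,1,2),K(f),np.array(f["dist_coeffs"])).reshape(-1,2)
    return np.c_[p,np.ones(len(p))]
def cloud(f):  # HxWx3 world points
    h,w=f["range_z"].shape; v,u=np.mgrid[:h,:w]
    r=rays(f,np.c_[u.ravel(),v.ravel()])*f["range_z"].reshape(-1,1)
    return ((r-f["t"])@f["R"]).reshape(h,w,3)
def onplane(f,uv,z):
    d=rays(f,uv)@f["R"]; c=-np.array(f["R"]).T@f["t"]
    return c+d*((z-c[2])/d[:,2])[:,None]
def tri(fa,ua,fb,ub):
    A=[];b=[]
    for f,u in((fa,ua),(fb,ub)):
        d=(rays(f,[u])@f["R"])[0]; d/=np.linalg.norm(d); P=np.eye(3)-np.outer(d,d)
        A.append(P); b.append(P@(-np.array(f["R"]).T@f["t"]))
    x=np.linalg.lstsq(np.vstack(A),np.hstack(b),rcond=None)[0]
    return x,[np.linalg.norm(a@x-c) for a,c in zip(A,b)]
def project(f,X):
    return cv2.projectPoints(np.array(X,float).reshape(-1,3),cv2.Rodrigues(np.array(f["R"]))[0],np.array(f["t"],float),K(f),np.array(f["dist_coeffs"]))[0].reshape(-1,2)
E
python3 - <<'E'
from h import *; import pickle
f=pickle.load(open("pics/top0.pkl","rb")); C=cloud(f); np.set_printoptions(precision=3,suppress=True)
for n,p in dict(jig=(198,188),jigL=(165,195),gauge=(251,213),plate=(265,225),block=(319,238),stylus=(321,228),teal=(428,303),table=(330,210),clay=(371,273),cone=(202,248),ring=(313,179),rib=(115,225),bowl=(237,260)).items(): print(n,C[p[1],p[0]])
im=f["image"][120:270,130:350,::-1]
cv2.imwrite("pics/crop.png",cv2.resize(im,None,fx=3.6,fy=3.6,interpolation=cv2.INTER_CUBIC))
E
```

```text
jig [0.555 0.11  0.077]
jigL [0.511 0.226 0.048]
gauge [ 0.518 -0.095  0.062]
plate [ 0.506 -0.147  0.013]
block [ 0.498 -0.342  0.041]
stylus [ 0.501 -0.341  0.129]
teal [ 0.377 -0.73   0.033]
table [ 0.628 -0.356 -0.001]
clay [ 0.421 -0.533  0.051]
cone [0.365 0.039 0.02 ]
ring [ 0.737 -0.267 -0.002]
rib [0.368 0.372 0.008]
bowl [ 0.36  -0.088  0.005]
```

View pics/crop.png

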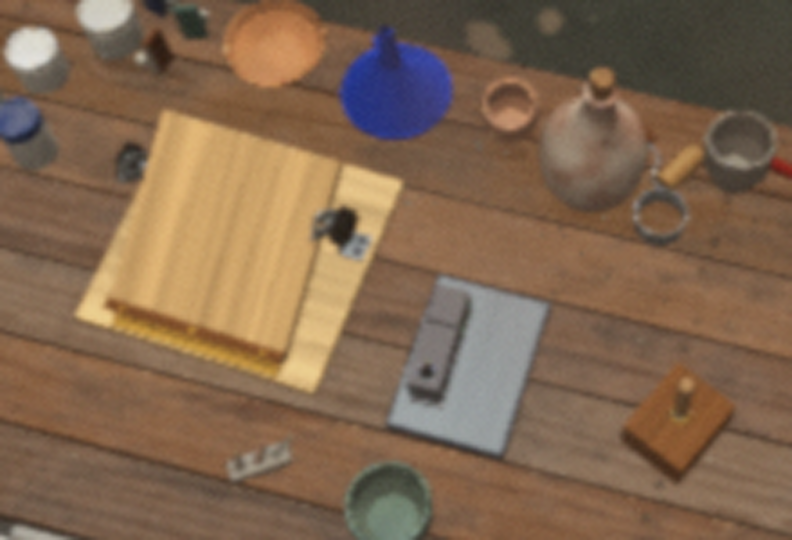

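The crop shows the wooden block with the stylus handle at (684,395) and the gauge with its button recess at the end near the robot (427,370). The board's slope runs up and down the picture. Next: fit the board plane and take wrist views.

Run:
```python
from h import *; import pickle
from plant import robot
np.set_printoptions(precision=3,suppress=True)
f=pickle.load(open("pics/top0.pkl","rb")); C=cloud(f)
pts=C[175:205,180:205].reshape(-1,3); c=pts.mean(0); n=np.linalg.svd(pts-c)[2][2]; n*=np.sign(n[2])
print("board",c,n,np.degrees(np.arccos(n[2])))
for i,(x,y) in enumerate([(0.47,-0.34),(0.55,-0.25)]):
    robot.goto([x,y,0.33],[np.pi,0,0 if False else robot.sense()["tcp_rot"][2]]); robot.sleep(.3)
    w=robot.grab_frame("wrist"); pickle.dump(w,open(f"pics/w{i}.pkl","wb")); cv2.imwrite(f"pics/w{i}.png",w["image"][:,:,::-1])
    print(w["fx"],-np.array(w["R"]).T@w["t"],w["R"][2],robot.sense()["t"])
```

```text
board [0.546 0.131 0.073] [-0.347  0.886  0.308] 72.07368317460129
305.0094877195371 [ 0.388 -0.322  0.461] [ 0.319 -0.075 -0.945] 4.1083
305.0094877195371 [ 0.468 -0.233  0.461] [ 0.319 -0.076 -0.945] 5.0083
```

Run:
```python
import cv2,numpy as np
a=cv2.imread("pics/w0.png");b=cv2.imread("pics/w1.png")
cv2.imwrite("pics/w01.png",np.vstack([cv2.resize(a,(400,300)),cv2.resize(b,(400,300))]))
```

```text
(no output)
```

View pics/w01.png

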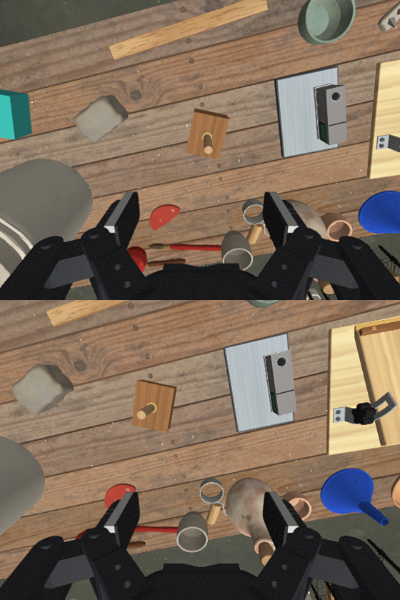

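The wrist views show (half-size stack) the wooden block and stylus at (205,140) and (155,405), and the gauge with its round recess at (333,97) and (281,362), at the robot end of the bar. Now measure.

```bash
cat > m.py <<'E'
from h import *; import pickle
np.set_printoptions(precision=4,suppress=True)
W=[pickle.load(open(f"pics/w{i}.pkl","rb")) for i in(0,1)]
def near(C,x,y,r): return np.hypot(C[...,0]-x,C[...,1]-y)<r
st=[];bt=[];pk=[]
for w in W:
    C=cloud(w); z=C[...,2]; w_ok=w["range_z"]>0
    m=w_ok&near(C,.50,-.34,.06)
    h=m&(z>.105); P=C[h]; print("handle end cloud",len(P),P.mean(0),np.median(P[:,2]),"block top z",np.median(z[m&(z>.035)&(z<.06)]))
    v,u=np.nonzero(m&(z>.085)); # handle
    # end-face: points within 4mm of max height
    e=m&(z>np.percentile(P[:,2],95)-.004); v,u=np.nonzero(e); st.append((u.mean(),v.mean()))
    print(" end px",st[-1],len(u),C[e].mean(0))
    b=(m&(z>.036)&(z<.056)); v,u=np.nonzero(b); r=cv2.minAreaRect(C[b][:,:2].astype(np.float32)); print(" block rect",r)
    g=w_ok&near(C,.52,-.095,.09)&(z>.052)&(z<.07); P=C[g]; print("gauge top z",np.median(P[:,2]),P[:,2].std(),len(P))
    g=cv2.morphologyEx(g.astype(np.uint8),cv2.MORPH_CLOSE,np.ones((15,15)))  # fill the recess
    n,l,s,c=cv2.connectedComponentsWithStats(g); k=1+s[1:,4].argmax(); cnt=cv2.findContours((l==k).astype(np.uint8),0,2)[0][0].reshape(-1,2)
    q=onplane(w,cnt,.06)[:,:2].astype(np.float32); R=cv2.minAreaRect(q); print(" gauge rect",R); print(cv2.boxPoints(R))
    gray=cv2.cvtColor(w["image"],cv2.COLOR_RGB2GRAY); x0,y0,ww,hh=s[k,:4]
    d=(cv2.erode((l==k).astype(np.uint8),np.ones((5,5)))>0)&(gray<60); n2,l2,s2,c2=cv2.connectedComponentsWithStats(d.astype(np.uint8)); 
    for j in range(1,n2):
        if s2[j,4]>15: print(" dark",c2[j],s2[j],onplane(w,[c2[j]],.06))
    pl=w_ok&near(C,.50,-.15,.015); print(" plate z",np.median(z[pl]))
    B=z[w_ok&near(C,.62,-.35,.03)]; print(" table z",np.median(B))
print("tri stylus",tri(W[0],st[0],W[1],st[1]))
E
python3 m.py
```

```text
handle end cloud 21518 [ 0.4634 -0.3257  0.3889] 0.39821018125993113 block top z 0.04528170536071571
 end px (np.float64(281.0207581227437), np.float64(410.22412755716005)) 3324 [ 0.4537 -0.3369  0.4095]
 block rect ((0.5054749250411987, -0.3370787501335144), (0.06994406133890152, 0.0855151116847992), 65.17385864257812)
gauge top z 0.05883819573046634 0.001644489184506837 2255
 gauge rect ((0.5171545147895813, -0.09793061017990112), (0.10778943449258804, 0.03754161298274994), 0.36468228697776794)
[[ 0.4631 -0.0795]
 [ 0.4634 -0.117 ]
 [ 0.5712 -0.1164]
 [ 0.5709 -0.0788]]
 dark [469.1268 134.4085] [465 130  10  10  71] [[ 0.4803 -0.0969  0.06  ]]
 plate z 0.013136145575368333
 table z -0.0015754969633096304
handle end cloud 12003 [ 0.5288 -0.3069  0.3798] 0.38617594808665034 block top z 0.045458439553509075
 end px (np.float64(28.954757152361942), np.float64(406.51230871590155)) 1503 [ 0.5242 -0.3115  0.4042]
 block rect ((0.5055827498435974, -0.3371284306049347), (0.0702606663107872, 0.08520659059286118), 65.16969299316406)
gauge top z 0.058973709752879425 0.0015023201883099112 2439
 gauge rect ((0.51822429895401, -0.09641696512699127), (0.106460802257061, 0.035540398210287094), 1.1336480379104614)
[[ 0.4647 -0.0797]
 [ 0.4654 -0.1152]
 [ 0.5718 -0.1131]
 [ 0.5711 -0.0776]]
 dark [393.1765  86.3882] [389  81  10  11  85] [[ 0.4808 -0.0965  0.06  ]]
 plate z 0.01340015199528875
 table z -0.0014400483540119309
tri stylus (array([ 0.5506, -0.3595,  0.3545]), [np.float64(0.016684618210199016), np.float64(0.016684618210198534)])
```

```bash
cat > m2.py <<'E'
from m import *
print("------")
st=[]
for w in W:
    C=cloud(w); z=C[...,2]; m=(w["range_z"]>0)&near(C,.505,-.337,.03)&(z<.16)
    P=C[m&(z>.06)]; top=np.percentile(P[:,2],98); e=m&(z>top-.004); v,u=np.nonzero(e)
    st.append((u.mean(),v.mean())); c,r=cv2.minEnclosingCircle(C[e][:,:2].astype(np.float32)); print("top",top,len(u),C[e].mean(0),c,r)
    for a,b in((.06,.08),(.08,.1),(.1,.12)): print("  slice",a,C[m&(z>a)&(z<b)].mean(0))
print(tri(W[0],st[0],W[1],st[1]))
E
python3 m2.py | sed '1,/------/d'
python3 - <<'E'
from h import *; import pickle
from plant import robot
for i,p in enumerate([(0.52,0.10),(0.60,0.13)]):
    robot.goto([*p,0.36],[np.pi,0,np.pi+.013]); robot.sleep(.3)
    w=robot.grab_frame("wrist"); pickle.dump(w,open(f"pics/b{i}.pkl","wb")); cv2.imwrite(f"pics/b{i}.png",w["image"][:,:,::-1])
print(robot.sense()["t"],robot.sense()["tcp_rot"],robot.sense()["tcp_pos"])
a=cv2.imread("pics/b0.png");b=cv2.imread("pics/b1.png")
cv2.imwrite("pics/b01.png",np.vstack([cv2.resize(a,(400,300)),cv2.resize(b,(400,300))]))
E
```

```text
top 0.12848172637890873 112 [ 0.5046 -0.3369  0.127 ] (0.5051965117454529, -0.33676379919052124) 0.007264681626111269
  slice 0.06 [ 0.4996 -0.3363  0.0708]
  slice 0.08 [ 0.5001 -0.3364  0.0901]
  slice 0.1 [ 0.4999 -0.3365  0.1103]
top 0.12854346259371402 135 [ 0.5053 -0.3362  0.1269] (0.505602240562439, -0.33665984869003296) 0.007367964368313551
  slice 0.06 [ 0.5036 -0.3318  0.0691]
  slice 0.08 [ 0.5035 -0.3317  0.0895]
  slice 0.1 [ 0.5037 -0.3317  0.11  ]
(array([ 0.5055, -0.337 ,  0.1245]), [np.float64(3.138152479535629e-05), np.float64(3.138152479626515e-05)])
7.4667 [-3.14134585e+00  7.64535609e-04 -3.12889354e+00] [0.59952271 0.12967971 0.36059281]
```

View pics/b01.png

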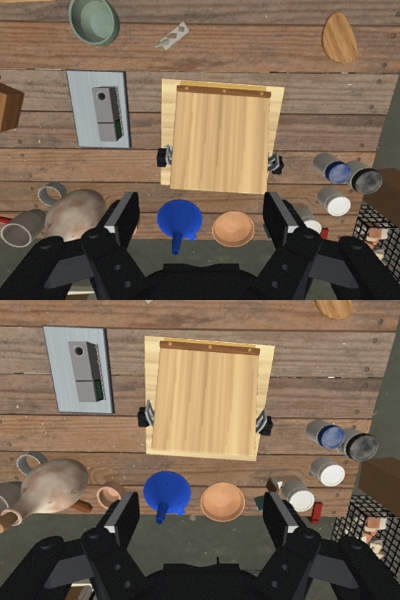

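Both views show the board with its brown stop strip at the edge near the robot (top of each picture, about (223,90) and (205,348)), so it rises away from the robot. Fit its plane and outline.

```bash
cat > m3.py <<'E'
from h import *; import pickle
np.set_printoptions(precision=4,suppress=True)
for i,px in((0,(308,200)),(1,(290,570-420))):
    w=pickle.load(open(f"pics/b{i}.pkl","rb")); C=cloud(w); ok=w["range_z"]>0
    u,v=px; P=C[v-35:v+35,u-35:u+35].reshape(-1,3)
    for _ in range(4):
        c=P.mean(0); n=np.linalg.svd(P-c,full_matrices=False)[2][2]; n*=np.sign(n[2])
        D=np.abs((C-c)@n); g=ok&(D<.003)&(np.linalg.norm(C-c,axis=2)<.14); 
        k,l=cv2.connectedComponents(g.astype(np.uint8)); g=l==l[v,u]; P=C[g]
    ex=np.cross([0,1,0],n); 
    ex=np.array([n[2]*-n[0],n[2]*-n[1],n[0]**2+n[1]**2]); ex/=np.linalg.norm(ex); ey=np.cross(n,ex)
    q=np.c_[(P-c)@ex,(P-c)@ey]; R=cv2.minAreaRect(cv2.convexHull(q.astype(np.float32)))
    print("n",n,"tilt",np.degrees(np.arccos(n[2])),"azim",np.degrees(np.arctan2(ex[1],ex[0])),"rms",((P-c)@n).std())
    print("rect",R,"x pct",np.percentile(q[:,0],[.2,99.8]),"y pct",np.percentile(q[:,1],[.5,99.5]))
    box=cv2.boxPoints(R); print("corners",c+box@np.array([ex,ey]))
    x1=np.percentile(q[:,0],99.8); ym=np.percentile(q[:,1],[.5,99.5]).mean(); mid=c+ex*(x1-.09)+ey*ym; print("mid from top edge (205-115=90)",mid)
    print("table z near",np.median(C[...,2][ok&(np.hypot(C[...,0]-.36,C[...,1]-.2)<.03)]))
E
python3 m3.py; python3 -c "
from plant import robot; print(robot.inverse_kinematics([.53,.13,.2],[3.14159,-0.4,3.14159]),robot.inverse_kinematics([.53,.13,.2],[3.14159,0.4,3.14159]))"
```

```text
n [-0.4214  0.0262  0.9065] tilt 24.976572042375693 azim -3.5576380798587595 rms 0.0008260692962295912
rect ((-0.0019044801592826843, -0.0015279948711395264), (0.19379860162734985, 0.19428984820842743), 0.2324124425649643) x pct [-0.0983  0.0944] y pct [-0.0932  0.0938]
corners [[0.4819 0.2377 0.037 ]
 [0.4705 0.0437 0.0374]
 [0.6459 0.0336 0.1192]
 [0.6573 0.2276 0.1189]]
mid from top edge (205-115=90) [0.5697 0.1371 0.0808]
table z near -0.0011550617845053983
n [-0.4214  0.0261  0.9065] tilt 24.971444305161796 azim -3.5387657084211774 rms 0.0007961326650595857
rect ((-0.0026424452662467957, -0.0010042265057563782), (0.19470487534999847, 0.19294656813144684), 0.2754572033882141) x pct [-0.0988  0.0943] y pct [-0.093  0.094]
corners [[0.4811 0.2376 0.0367]
 [0.47   0.045  0.0371]
 [0.6463 0.035  0.1193]
 [0.6573 0.2277 0.1189]]
mid from top edge (205-115=90) [0.5701 0.1374 0.0809]
table z near -0.0010254436550452104
[-0.01506798  0.52463985 -0.35380308  1.63015253  0.03819217  1.39251505
  1.19894276] [-0.08072322  0.17850566 -0.3547361   2.13265935  0.45987309  0.51584136
  0.78671809]
```

Plane agrees in both views (25°, mid (0.570, 0.137, 0.082)). The block and stylus heights match the text. Grasp the stylus.

Run:
```python
from h import *; import pickle
from plant import robot
D=[np.pi,0,np.pi]; S=[.5052,-.3368]
np.set_printoptions(precision=4,suppress=True)
robot.grip(0.5)
robot.goto([*S,.19],D); robot.move_straight([*S,.090],vel=.12)
robot.grip(0,40); s=robot.sense(); print(s["opening"],s["gripper_force"],s["tcp_pos"],s["wrist_force"])
robot.move_straight([*S,.19],vel=.12)
B=[.4804,-.0966]
robot.goto([*B,.19],D); robot.sleep(.3)
s=robot.sense(); print(s["tcp_pos"],s["tcp_rot"],s["wrist_force"],s["opening"],s["t"])
for n in("wrist","scene"):
    w=robot.grab_frame(n); pickle.dump(w,open(f"pics/p_{n}.pkl","wb"))
    p=project(w,[[.4804,-.0966,.06]])[0].astype(int); print(p)
    r=50 if n=="scene" else 90; a=w["image"][max(0,p[1]-r):p[1]+r,max(0,p[0]-r):p[0]+r,::-1]; cv2.imwrite(f"pics/p_{n}.png",cv2.resize(a,(400,400)))
cv2.imwrite("pics/p.png",np.hstack([cv2.imread(f"pics/p_{n}.png") for n in("wrist","scene")]))
```

```text
0.1605291416344853 39.00524854660034 [ 0.5056 -0.3371  0.0907] [-0.6773  1.3869  3.015 ]
[ 0.4805 -0.0976  0.1899] [ 3.1416 -0.0001  3.1397] [-0.2623 -0.7758 -0.0897] 0.16191842910165438 13.375
[283 201]
[255 213]
```

View pics/p.png

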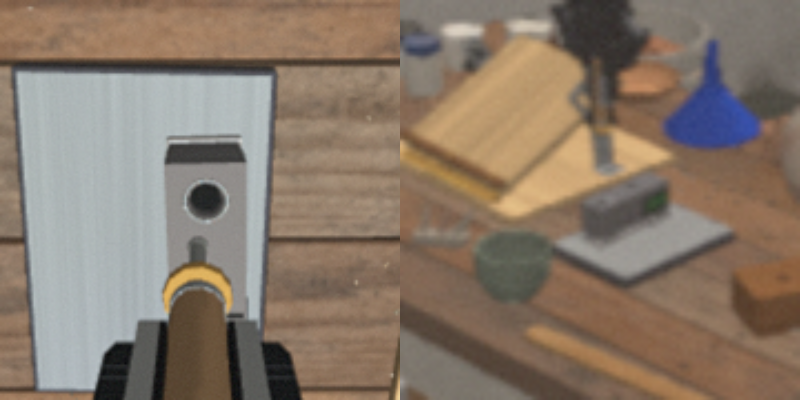

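The stylus hangs upright. In the left crop its ball is at (198,243) and the recess is centred at (206,200), which is pixels (282,220) and (286,201) in the frame. Compare the two in world xy.

Run:
```python
from h import *; import pickle
from plant import robot
np.set_printoptions(precision=4,suppress=True)
w=pickle.load(open("pics/p_wrist.pkl","rb")); print(-np.array(w["R"]).T@w["t"])
k=.45; o=np.array([193,111])
print("ball",onplane(w,[o+k*np.array([198,243])],.1115),"recess",onplane(w,[o+k*np.array([206.5,200])],.06))
print(robot.sense()["tcp_pos"])
```

```text
[ 0.3966 -0.0981  0.3208]
ball [[ 0.4788 -0.098   0.1115]] recess [[ 0.4804 -0.0946  0.06  ]]
[ 0.4805 -0.0972  0.1899]
```

Run:
```python
from h import *; import pickle
from plant import robot
np.set_printoptions(precision=4,suppress=True)
robot.move_straight([.4806,-.0940,.150],vel=.1); robot.sleep(.3)
s=robot.sense(); print(s["tcp_pos"],s["wrist_force"],s["t"])
w=robot.grab_frame("wrist"); a=w["image"][140:260,200:360,::-1]; cv2.imwrite("pics/q.png",cv2.resize(a,(800,600),interpolation=cv2.INTER_CUBIC))
pickle.dump(w,open("pics/q.pkl","wb"))
```

```text
[ 0.481  -0.0941  0.1505] [ 0.5606 -0.788  -0.1767] 14.325
```

View pics/q.png

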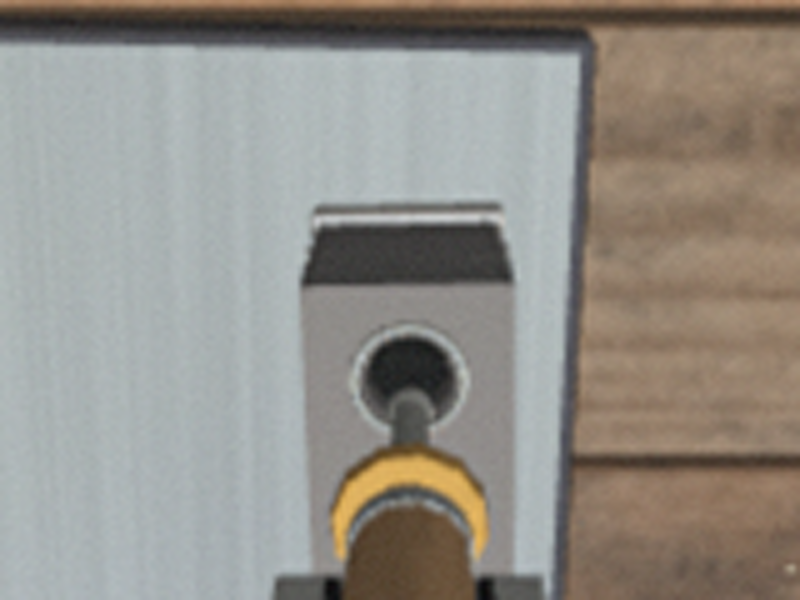

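Laterally the ball (411,405) and recess (410,378) now line up. Check the fore-aft offset and press.

Run:
```python
from h import *; import pickle
from plant import robot
np.set_printoptions(precision=4,suppress=True)
w=pickle.load(open("pics/q.pkl","rb"))
b=onplane(w,[[282.2,221]],.072)[0]; r=onplane(w,[[282,215.6]],.06)[0]; print(b,r)
dx=r[0]-b[0]; print(dx)
if abs(dx)>.004: raise SystemExit
t=np.array([.4806+.7*dx,-.0940,.139])
robot.move_straight(t,vel=.06); print(robot.sense()["tcp_pos"],robot.sense()["wrist_force"])
t[2]=.128; c=robot.move_straight(t,vel=.02,contact_N=8)
s=robot.sense(); print(c,s["tcp_pos"],s["wrist_force"]); robot.sleep(.3); s=robot.sense(); print(s["tcp_pos"],s["wrist_force"],s["t"],s["opening"])
```

```text
[ 0.4798 -0.0945  0.072 ] [ 0.4801 -0.0946  0.06  ]
0.00025981573256261825
[ 0.4805 -0.0939  0.1385] [-0.5152 -0.3155 -0.5387]
True [ 0.481  -0.094   0.1349] [-2.3378  0.1201  7.7352]
[ 0.4809 -0.094   0.135 ] [-1.3868 -1.1104  6.7488] 15.3667 0.16450053210395868
```

Full-down at the predicted height (tip about 0.053) with 7 N, against the 3 N needed. Return the stylus.

Run:
```python
from h import *; import pickle
from plant import robot
np.set_printoptions(precision=4,suppress=True)
D=[np.pi,0,np.pi]; S=[.5053,-.3369]
robot.move_straight([.4806,-.094,.19],vel=.12); robot.goto([*S,.19],D); robot.move_straight([*S,.142],vel=.12)
robot.sleep(.2); print(robot.sense()["tcp_pos"])
c=robot.move_straight([*S,.100],vel=.08,contact_N=6); s=robot.sense(); print(c,s["tcp_pos"],s["wrist_force"])
if c: raise SystemExit
c=robot.move_straight([*S,.0885],vel=.02,contact_N=4); s=robot.sense(); print(c,s["tcp_pos"],s["wrist_force"])
if s["tcp_pos"][2]>.093: raise SystemExit
robot.grip(0.5); robot.sleep(.2); robot.move_straight([*S,.19],vel=.12)
robot.goto([.47,-.25,.28],D); robot.sleep(.3); w=robot.grab_frame("wrist"); pickle.dump(w,open("pics/r.pkl","wb"))
C=cloud(w); z=C[...,2]; n=np.hypot(C[...,0]-.505,C[...,1]+.337)<.03
m=n&(w["range_z"]>0)&(z<.16)&(z>.06); top=np.percentile(z[m],98); e=m&(z>top-.004); print("stylus top",top,C[e].mean(0),robot.sense()["t"])
g=(w["range_z"]>0)&(np.hypot(C[...,0]-.52,C[...,1]+.095)<.09)&(z>.052)&(z<.07)
print("gauge z",np.median(z[g]),cv2.minAreaRect(cv2.convexHull(C[g][:,:2].astype(np.float32))))
cv2.imwrite("pics/r.png",w["image"][:,:,::-1])
```

```text
[ 0.5059 -0.3371  0.1431]
False [ 0.5054 -0.3369  0.0998] [ 0.9527 -0.1903 -0.608 ]
True [ 0.5053 -0.337   0.0907] [0.5    0.4049 3.6136]
stylus top 0.1282198859961761 [ 0.5041 -0.3369  0.127 ] 21.375
gauge z 0.0589293957527776 ((0.5179358720779419, -0.09482119977474213), (0.10722487419843674, 0.03402089700102806), 1.1774239540100098)
```

View pics/r.png

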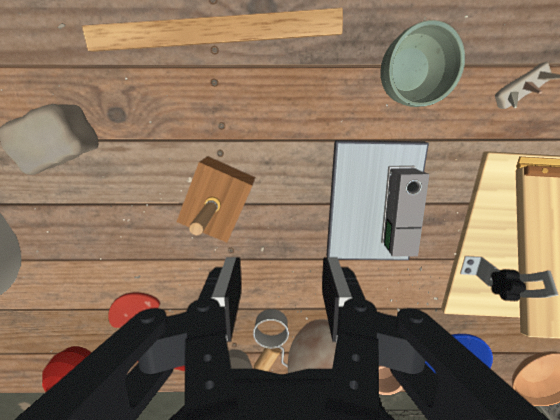

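The stylus stands upright, seated in the wooden block (collar at (213,205)), and the gauge has not moved (recess at (414,187)). Now check the camera's tilt error on the table, then grasp the gauge.

Run:
```python
from h import *; import pickle
from plant import robot
np.set_printoptions(precision=4,suppress=True)
for i in(0,1):
    w=pickle.load(open(f"pics/b{i}.pkl","rb")); C=cloud(w); P=C[(w["range_z"]>0)&(np.abs(C[...,2])<.006)]
    A=np.c_[P[:,:2],np.ones(len(P))]
    for _ in range(4):
        k=np.linalg.lstsq(A,P[:,2],rcond=None)[0]; g=np.abs(P[:,2]-A@k)<.002; A,P=A[g],P[g]
    print("table slopes",k,len(P),"bias at mid",k@[.57,.137,1])
D=[np.pi,0,np.pi+.015]; G=[.518,-.0942]
robot.grip(.85); robot.goto([*G,.13],D); robot.move_straight([*G,.036],vel=.12,contact_N=8)
s=robot.sense(); print(s["tcp_pos"],s["wrist_force"])
robot.grip(0,35); s=robot.sense(); print(s["opening"]*85,s["gripper_force"],s["tcp_pos"],s["tcp_rot"],s["wrist_force"])
robot.move_straight([*G,.14],vel=.12); robot.sleep(.2); s=robot.sense(); print(s["tcp_pos"],s["wrist_force"],s["opening"]*85,s["t"])
```

```text
table slopes [-0.0014 -0.0019 -0.0004] 103534 bias at mid -0.001437322058449702
table slopes [-0.001  -0.0019 -0.0006] 86756 bias at mid -0.0014211431204676737
[ 0.5186 -0.0944  0.0367] [-0.7273  0.342  -0.1326]
32.367571002125885 36.4870311319828 [ 0.5185 -0.0942  0.0367] [-3.1414  0.0012 -3.1266] [-0.151   0.14    5.8064]
[ 0.5175 -0.0941  0.1392] [ 0.565   0.1997 -2.1336] 32.76750658302187 25.2583
```

Gauge held (2.1 N weight). Place it on the board.

Run:
```python
from h import *; import pickle
from scipy.spatial.transform import Rotation as Ro
from plant import robot
np.set_printoptions(precision=4,suppress=True)
n=np.array([-.4214,.0261,.9065]); n/=n[2]; n[:2]-=[.0012,.0019]; n/=np.linalg.norm(n)
ex=np.array([-n[0]*n[2],-n[1]*n[2],1-n[2]**2]); ex/=np.linalg.norm(ex); ey=np.cross(n,ex)
R=np.c_[-ex,ey,-n]; att=list(Ro.from_matrix(R).as_euler("xyz")); print(att,np.linalg.det(R))
mid=np.array([.570,.1373,.0823]); tcp=lambda h: mid+n*(.0227+h)
robot.move_straight([.518,-.0942,.24],vel=.15)
robot.goto(tcp(.09),att); robot.sleep(.2); s=robot.sense(); print(s["tcp_pos"]-tcp(.09),s["t"])
robot.move_straight(tcp(.012),vel=.08); robot.sleep(.2); f0=robot.sense()["wrist_force"]
c=robot.move_straight(tcp(-.006),vel=.015,contact_N=7); s=robot.sense()
print(c,(s["tcp_pos"]-mid)@n,(s["wrist_force"]-f0)@n); robot.sleep(.5); s=robot.sense()
print((s["tcp_pos"]-mid)@np.c_[ex,ey,n],(s["wrist_force"]-f0)@np.c_[ex,ey,n],s["torque"],s["tcp_rot"],s["opening"]*85,s["t"])
for nm in("wrist","scene"):
    w=robot.grab_frame(nm); pickle.dump(w,open(f"pics/f_{nm}.pkl","wb")); 
    if nm=="scene": a=w["image"][160:250,160:300]
    else: a=w["image"]
    cv2.imwrite(f"pics/f_{nm}.png",cv2.resize(a[:,:,::-1],(400,300)))
cv2.imwrite("pics/f.png",np.hstack([cv2.imread(f"pics/f_{m}.png") for m in("wrist","scene")]))
```

```text
[np.float64(3.141592653589793), np.float64(0.436769534852266), np.float64(3.0839563141235944)] 1.0000000000000002
[ 0.0007 -0.0013  0.0001] 27.3167
True 0.022162083316707378 7.358746850193276
[-0.0001 -0.      0.0221] [1.1453 0.7579 8.6073] [-0.0319  0.2834 -0.0396] [-3.1414  0.4367  3.084 ] 32.10010270863402 29.9667
```

View pics/f.png

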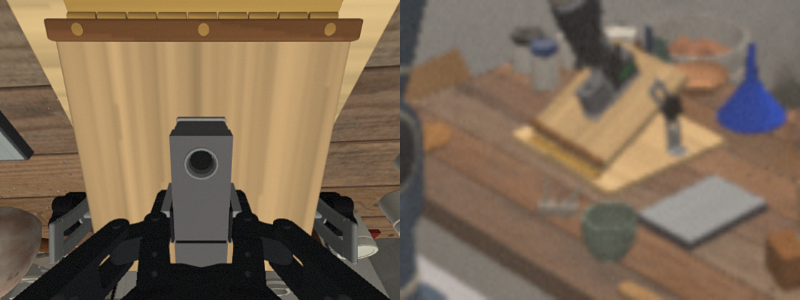

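The gauge sits mid-board lengthwise on the slope, the aluminium foot on the face (left (200,190)). Check the flushness numerically: gauge top plane against board plane in the same depth frame.

```bash
cat > fl.py <<'E'
from h import *; import pickle
np.set_printoptions(precision=4,suppress=True)
n=np.array([-.4214,.0261,.9065]); n/=n[2]; n[:2]-=[.0012,.0019]; n/=np.linalg.norm(n)
ex=np.array([-n[0]*n[2],-n[1]*n[2],1-n[2]**2]); ex/=np.linalg.norm(ex); ey=np.cross(n,ex); mid=np.array([.570,.1373,.0823])
def check(w):
    L=(cloud(w)-mid)@np.c_[ex,ey,n]; ok=w["range_z"]>0
    def fit(m):
        P=L[m]; A=np.c_[P[:,:2],np.ones(len(P))]
        for _ in range(5):
            k=np.linalg.lstsq(A,P[:,2],rcond=None)[0]; r=P[:,2]-A@k; g=np.abs(r)<.0015; A,P=A[g],P[g]
        return k,len(P),P[:,:2].min(0),P[:,:2].max(0)
    x,y,z=L[...,0],L[...,1],L[...,2]
    a=fit(ok&(abs(z)<.008)&(abs(y)>.025)&(abs(y)<.085)&(x>-.09)&(x<.06)); b=fit(ok&(abs(z-.046)<.006)&(abs(y)<.014)&(x<.05)&(x>-.053))
    print("board",a,"\ntop",b,"\nrel tilt deg",np.degrees(b[0][:2]-a[0][:2]),"height",b[0][2]-a[0][2])
    m=ok&(abs(z-.046)<.005); m&=(abs(y)<.03); print("gauge yaw/rect",cv2.minAreaRect(L[m][:,:2].astype(np.float32)))
if __name__=="__main__": check(pickle.load(open("pics/f_wrist.pkl","rb")))
E
python3 fl.py
```

```text
board (array([-0.0016, -0.0016, -0.0012]), 46785, array([-0.09 , -0.085]), array([0.0599, 0.085 ])) 
top (array([ 0.001 , -0.0023,  0.0449]), 10926, array([-0.053, -0.014]), array([0.0341, 0.014 ])) 
rel tilt deg [ 0.1473 -0.035 ] height 0.04603846150199991
gauge yaw/rect ((-0.011315792798995972, -0.0015948750078678131), (0.09086011350154877, 0.05671665444970131), 15.893163681030273)
```

Flush within 0.15°, gauge top 46.0 mm above the face as it should be, about 8 N press. Hand in.

```bash
python3 -c "
from plant import robot
s=robot.sense(); print(s['t'],s['wrist_force'],s['gripper_force']); print(robot.close_job())"
```

```text
30.0667 [-1.96026119  0.17525106  6.04662724] 36.54811218380928
the job is handed in; nothing more can be done
None
```

The job is handed in at 30 s of the 54 s allowed: the gauge was zeroed, the stylus is back upright in its wooden block, and the gauge is still gripped and held flush near mid-board (within about 0.15°) with a press of about 8 N.

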